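# Clear the jammed onion run

### The job

The big onion has rolled into the outlet of the sloping onion run and holds up the two small ones. From the front, gently nudge it back up its lane, through the sprung rollers of the catch, and press it home on the rubber buffer with about 12 N (at least 8, never more than 17), then let it go so that it stays parked there and both small onions roll out into the dish. Do not squeeze or lift the big onion, and leave the jars and the lemon beside the run undisturbed.

Things in the scene. Friction and masses are not known exactly. Their poses are not given: they have to be found in the camera images.
- rack: Fixed light-wood onion run, standing on the black hob (a glass slab 4.5 mm thick). Origin on the hob top below the outlet; x points uphill (away from the robot at yaw 0), y left, z up. Its floor rises towards +x at 9 degrees, 34 mm above the hob top at x = 0. Left of the wide lane, behind a guide wall slanting out at 58 degrees to the lane, is a narrow lane for small onions (y 0.041 to 0.091), walls 24 mm high.
- outlet (a point): Middle of the outlet, on the run's floor (rack x 0, y 0, z 0.034); axes as the rack's. The outlet is 56 mm wide between a right jamb and the slanting left guide, both 40 mm high above the floor.
- lane (a point): Point on the floor in the middle of the wide lane, 100 mm uphill of the outlet; axes as the rack's. The lane runs straight back from the outlet, clear width 66 mm (rack y -33 to +33), walls 24 mm high, to x = 0.24. An aluminium catch is clamped across it, set anew each time within a 75 mm range, NOT reported: feel or see it. Its cheeks stand 73 mm apart, 53 mm high above the floor.
- lane_far (a point): Point on the wide lane's floor, 180 mm uphill of the outlet. About the catch: its two sprung rollers, 58 mm apart at the big onion's mid height, resist with up to about 6 N until the onion's middle is past them; 15 mm on, a sprung rubber buffer (26 mm wide, 2.8 N per mm, 11 mm travel, then solid) meets it. Parked, the big onion's centre is at rack x 0.102 to 0.179, resting behind the rollers.
- dish (a point): Middle of the catch dish's floor, in front of the outlet. The dish spans rack x -0.080 to -0.008, y -0.084 to 0.039; floor 6 to 17 mm above the hob top (falling to the right), rim 40 to 44 mm.
- onion_big: The big brown onion, a firm ball 64 mm in diameter, 0.1 to 0.2 kg; origin at its centre (its axes turn as it rolls). It starts lodged in the outlet, too wide to pass, protruding 14 mm in front of it. Rolls back down if let go before it is behind the rollers.
- onion_a: Small brown onion, ball 48 mm in diameter, origin at its centre; the first of the two, leaning on the big one from behind on its left.
- onion_b: Small brown onion, ball 48 mm in diameter, origin at its centre; queues behind onion_a in the narrow lane.
- honey_jar: Bystander: round jar with a cork lid, 55 mm across, 81 mm high, right of the run; origin at the centre of its underside.
- spice_jar: Bystander: slim round glass jar, 39 mm across, 99 mm high, right of the dish; origin at the centre of its underside.
- lemon: Bystander: lemon 67 x 54 x 54 mm, left of the run's front; origin at its underside.

How it is judged:
On the way:
1. the big onion is pressed home on the buffer of the catch by the fingers with at least 8 N (x of onion_big in the frame of rack above 0.097 m and contact force between the fingers and onion_big above 8 N), for 0.2 s.
At the end, for the whole second after the job is handed in: The big onion rests parked in the catch in the wide lane (its centre more than 97 mm uphill of the outlet and within 10 mm of the lane's middle), and both small onions lie at rest in the dish in front of the outlet (centres at rack x -85 to -20 mm, y -90 to 45 mm, below 55 mm height) (x of onion_big in the frame of rack above 0.097 m and y of onion_big in the frame of rack between -0.01 and 0.01 m and linear speed of each of onion_big, onion_a, onion_b below 0.03 m/s and x of onion_a in the frame of rack between -0.085 and -0.02 m and y of onion_a in the frame of rack between -0.09 and 0.045 m and z of each of onion_a, onion_b in the frame of rack below 0.055 m and x of onion_b in the frame of rack between -0.085 and -0.02 m and y of onion_b in the frame of rack between -0.09 and 0.045 m); the robot touches nothing.
It fails at once if the big onion is touched with more than 17 N by the robot (contact force between any of the fingers, the arm and onion_big above 17 N).
It fails at once if the big onion is lifted out of the lane (z of onion_big in the frame of rack above 0.112 m).
It fails at once if a jar or the lemon beside the run is shoved more than 20 mm or a jar is tipped (distance of any of honey_jar, spice_jar, lemon from where it was at the start of the episode above 0.02 m or angle between any of honey_jar, spice_jar's own z axis and vertical above 0.3 rad).
It also fails if it takes over 58 s, if anything falls off the work surface, if the arm or the gripper's body presses on something with over 40 N, if the wrist force passes 120 N, or if a joint passes its speed limit or range.

### The arm

A 6-joint arm with a two-finger parallel gripper is mounted at the origin on a cart in front of the work surface, level with it; the furniture and walls round the work are solid. World frame = base frame: x ahead of the robot, y to its left, z up, the work surface at z = 0. Lengths are in m, angles in rad, forces in N, time in s.
With the tool pointing down it reaches from about 0.25 to 0.725 m from the base axis. Payload 4 kg.
Tool frame: the origin (TCP) lies on the centre line of the jaws, within the pads' length; the fingertips stand 14 mm ahead of it and the grasp point (between the pads) lies 5 mm behind it; z points along the fingers, x is the direction in which the jaws open and shut, and the axes are right-handed (so a half turn about z gives the same grasp; the last joint's range is limited). The gripper opens to 85 mm and grips with 20 to 120 N. Pads are 22 mm wide; open, the fingers measure 114 mm over their backs; the gripper's body (76 mm by 85 mm) begins 54 mm behind the grasp point. The pads swing forward as they close: fully open they stand 13 mm farther back than shut.
Start: joints at [-1.343, 0.241, 0.005, 1.335, 0, 1.571], TCP at [0.113, -0.487, 0.245] pointing down, gripper open.
Joint ranges: [-2.72, 2.72], [-1.05, 1.87], [-1.09, 1.28], [-1.99, 2.15], [-1.42, 1.44], [-3.14, 3.14]. Speed limits (rad/s): [2.79, 2.79, 3.14, 3.14, 3.14, 3.14].

### API

Orientations are given as a unit quaternion [x, y, z, w].
In Python, from workcell import bot gives the robot as it stands.
- The arm moves only by the tool play_rows, never from a script. Its argument "motion" is a list of rows, each an object with "fingers": the closure, from -1 (fully open) to 1 (shut), so that 0 is half open; "translation": the shift along the tool's x, y, z in cm, a list of three; "roll": the turn about the tool's z in degrees. A call has 1 to 20 rows; each row is the pose to reach, as a shift and turn from the pose commanded when the call began, along the tool's axes at that moment; what a row does not reach only later rows make up. A row lasts 1/12 s, in which the tool goes at most 41.7 mm and 7.16 degrees, less where a joint would pass 70% of its speed; a pose out of reach is approached as far as the arm can. A call with a gripper value outside its range is refused whole. The fingers move at their own pace and stop on an object; the grip force is fixed at half the most. Time passes only in rows, so rows that repeat a pose let the fingers close. It gives the time, the measured TCP pose, the force and the opening at its end, in the units of the state.
- bot.get_obs(): the state, without advancing time (a new reading comes with each control period).
- bot.camera(name): name is "scene" or "top" or "wrist"; returns a dict with "pixels" (420x560x3 uint8, red, green, blue), "intrinsics" (3x3 intrinsics, pixels), "k1" (the pictures are not rectified: a ray, as slopes to the right and down, at radius r is drawn at 1 + k1 r^2 times it, then the intrinsics apply), "world_to_cam" (4x4, takes a point from world to camera coordinates). Camera axes: x right, y down, z forward; pixel columns grow to the right and rows downward; lengths in m; the calibration is good to about 2 mm. A picture is of the moment at which its call begins. There is no depth.
- bot.job_done(): hands the job in, once; it reports no verdict.
The state is a dict: "clock": time; "joint_pos": joint angles; "joint_vel": joint speeds; "tau": joint torques, N m; "eef_pos": TCP position; "tool_rot": TCP orientation; "ft_force": force on the tool from outside, world axes, zero at the start; "ft_torque": the same for the moment, N m; "grip_width": finger opening in m.
Only numpy, scipy, OpenCV 4.12 (cv2) and the standard library are available. Lean on these libraries where they do the work, as an engineer would, in place of code of your own. Each camera call takes 0.05 s, during which the arm holds its last target. There are 200 camera calls.

## Working session

There is one attempt and no reset: what is moved stays moved. The work goes in short steps, Python scripts to look and compute and a tool call to move; the robot and the scene stay as the last step left them, time stands still between calls to the robot, and variables do not carry over. Pictures are saved under pics/ and viewed, about 8 in all and at most 12, crops included, and the job is handed in when it is done.

Besides the shell and the picture viewer there is one more tool, called as name(argument=value, ...) on one line, values as JSON. play_rows: Moves the arm, as the interface text tells. Its arguments: {"type":"object","properties":{"motion":{"type":"array","items":{"type":"object","properties":{"fingers":{"type":"number"},"translation":{"type":"array","items":{"type":"number"}},"roll":{"type":"number"}}}}},"required":["motion"]}

```bash
mkdir -p pics; cat > h.py <<'E'
import numpy as np, cv2
from workcell import bot
def snap(n,f):
    c=bot.camera(n); cv2.imwrite(f'pics/{f}.png',c['pixels'][:,:,::-1]); np.savez(f'pics/{f}.npz',**{k:np.array(v) for k,v in c.items()}); return c
def load(f): return dict(np.load(f'pics/{f}.npz'))
def ray(c,u,v):
    K=c['intrinsics'];k1=float(c['k1']);T=c['world_to_cam']
    d=np.array([(u-K[0,2])/K[0,0],(v-K[1,2])/K[1,1]]);s=d.copy()
    for _ in range(30): s=d/(1+k1*(s@s))
    R=T[:3,:3];return -R.T@T[:3,3],R.T@np.array([s[0],s[1],1])
def onz(c,u,v,z):
    o,d=ray(c,u,v);return o+d*(z-o[2])/d[2]
def proj(c,p):
    T=c['world_to_cam'];q=T[:3,:3]@np.asarray(p)+T[:3,3];s=q[:2]/q[2];s=s*(1+float(c['k1'])*(s@s));K=c['intrinsics'];return K[0,0]*s[0]+K[0,2],K[1,1]*s[1]+K[1,2]
def two(c1,p1,c2,p2):
    o1,d1=ray(c1,*p1);o2,d2=ray(c2,*p2)
    t=np.linalg.lstsq(np.c_[d1,-d2],o2-o1,rcond=None)[0];a=o1+t[0]*d1;b=o2+t[1]*d2;return (a+b)/2,np.linalg.norm(a-b)
E
python3 - <<'E'
from h import *
a=snap('scene','s0');b=snap('top','t0')
for c in(a,b): print(c['intrinsics'],c['k1'],c['world_to_cam'])
o=bot.get_obs();print(o)
E
```

```text
[[501.39394746   0.         278.84078485]
 [  0.         501.39394746 212.4536692 ]
 [  0.           0.           1.        ]] -0.018544963691560556 [[-0.7961301  -0.60492789  0.01546307  0.2359714 ]
 [-0.48653765  0.62470772 -0.61075476  0.52242118]
 [ 0.35980269 -0.49376361 -0.79166882  0.66095929]
 [ 0.          0.          0.          1.        ]]
[[397.37455965   0.         281.75997045]
 [  0.         397.37455965 204.56912916]
 [  0.           0.           1.        ]] -0.04945968322369202 [[ 0.05330984 -0.99857542 -0.00227648 -0.38962923]
 [-0.97735533 -0.05170921 -0.20518946  0.53310625]
 [ 0.20477944  0.01316355 -0.97871962  0.82825315]
 [ 0.          0.          0.          1.        ]]
{'clock': 0.1, 'joint_pos': array([-1.34301599e+00,  2.41328196e-01,  3.88242780e-03,  1.33518377e+00,
        6.42852388e-06,  1.57077870e+00]), 'joint_vel': array([ 0.00027997, -0.00357441,  0.00405056, -0.002444  ,  0.00019277,
        0.00125602]), 'tau': array([ 1.23872223e-04, -3.73136616e+01,  2.53010756e+01,  1.08709442e-02,
        6.13535462e-06, -7.54622562e-06]), 'eef_pos': array([ 0.11279183, -0.48657616,  0.24451562]), 'tool_rot': array([ 7.82889486e-01, -6.22160118e-01, -7.15591385e-04, -5.72804775e-04]), 'ft_force': array([-0.07354392, -0.73459342,  0.65045674]), 'ft_torque': array([ 0.03992649, -0.01392979, -0.00819294]), 'grip_width': 0.08528698518611019}
```

View pics/s0.png

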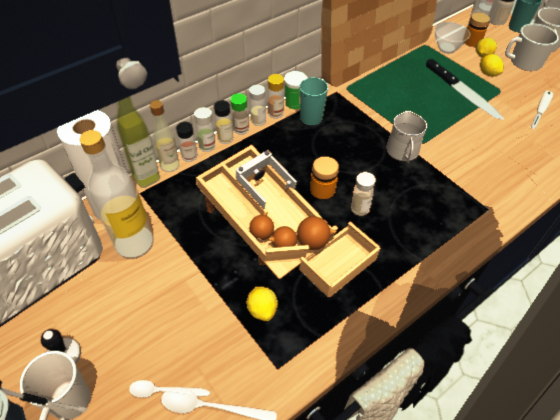

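View pics/t0.png

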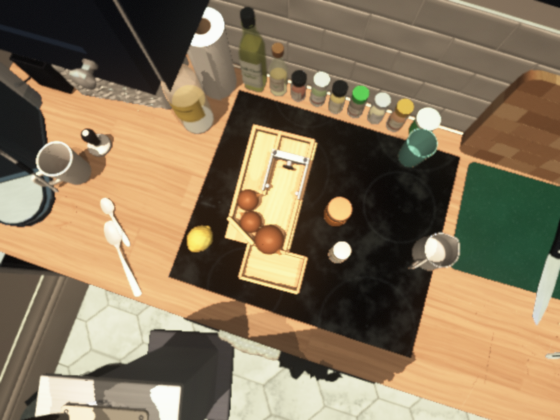

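The scene view shows the big onion at (313,232), the small ones at (285,237) and (261,226), and the catch near (268,172). In the top view the big onion is at (269,239), the catch at (287,165) and the dish at (274,268). I'll zoom in.

```bash
python3 - <<'E'
from h import *
a=load('s0');b=load('t0')
t=b['pixels'][115:305,180:370,::-1];s=a['pixels'][135:305,180:390,::-1]
cv2.imwrite('pics/c1.png',np.hstack([cv2.resize(t,None,fx=3,fy=3,interpolation=2)]))
def ball(c,box):
    x0,y0,x1,y1=box;h=cv2.cvtColor(c['pixels'],cv2.COLOR_RGB2HSV)[y0:y1,x0:x1].astype(int)
    p=c['pixels'][y0:y1,x0:x1].astype(int)
    m=((p[:,:,0]<190)&(p[:,:,0]>40)&(p[:,:,1]<0.62*p[:,:,0])).astype(np.uint8)
    m=cv2.morphologyEx(m,cv2.MORPH_OPEN,np.ones((3,3)))
    dt=cv2.distanceTransform(np.pad(m,1),2,5)
    cs,_=cv2.findContours(m,0,1);cc=max(cs,key=cv2.contourArea);(x,y),r=cv2.minEnclosingCircle(cc)
    return x+x0,y+y0,r,cv2.contourArea(cc)
A=ball(a,(296,205,335,258));B=ball(b,(255,220,290,262));print(A,B)
print(two(a,A[:2],b,B[:2]))
print(onz(a,*A[:2],.034+.0045+.033),onz(b,*B[:2],.071))
E
```

```text
(312.5674934387207, 233.32369232177734, 17.513015747070312, 435.5) (265.5, 235.5, 18.721744537353516, 602.5)
(array([ 0.47545837, -0.33133634,  0.07630176]), np.float64(0.008202268476071589))
[ 0.47308981 -0.33526137  0.0715    ] [ 0.48006013 -0.32976293  0.071     ]
```

View pics/c1.png

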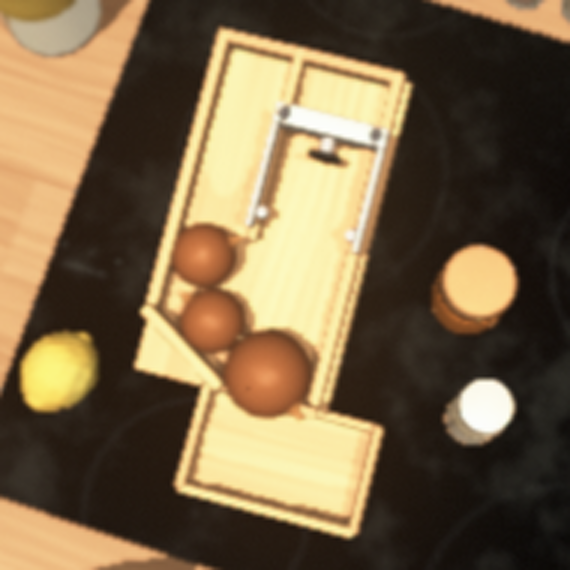

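```bash
python3 - <<'E'
from h import *
a=load('s0')
cv2.imwrite('pics/c2.png',cv2.resize(a['pixels'][140:295,190:385,::-1],None,fx=4,fy=4,interpolation=cv2.INTER_CUBIC)[:600])
E
```

```text
(no output)
```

View pics/c2.png

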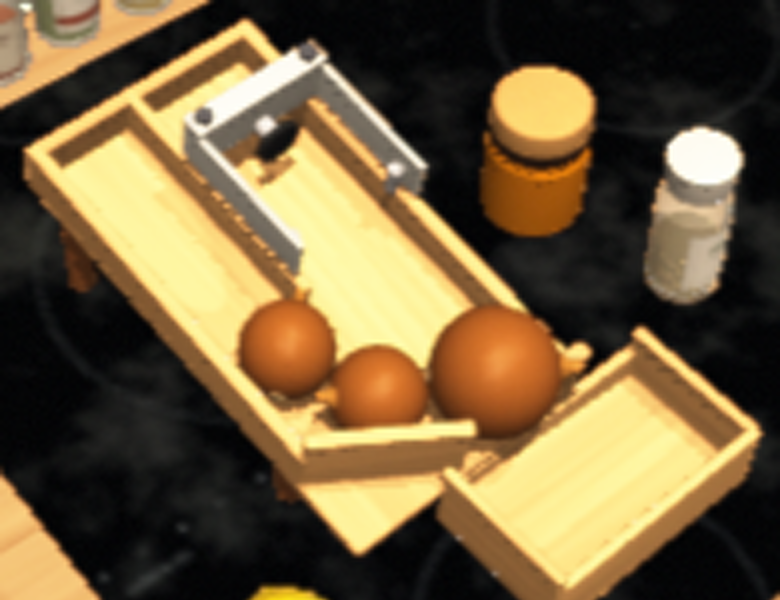

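```bash
python3 - <<'E'
from h import *
a=load('s0');b=load('t0')
P={'big':((495,371),(267,373)),'a':((379,387),(212,320)),'b':((288,347),(205,254)),'boltL':((205,117),(285,112)),'boltR':((309,51),(377,134)),'rolR':((395,170),(351,236)),
'backL':((28,150),(222,30)),'backR':((247,22),(408,75)),'dBR':((640,330),(381,428)),'dFR':((758,432),(355,535)),'dFL':((560,590),(178,487)),'dBL':((442,478),(207,387)),'wallR':((505,295),(0,0))}
W={}
for k,(s,t) in P.items():
    W[k],e=two(a,(s[0]/4+190-.4,s[1]/4+140-.4),b,(t[0]/3+180-.4,t[1]/3+115-.4)); print(k,W[k].round(4),round(e,4))
g=lambda p,q:np.degrees(np.arctan2(*(W[q]-W[p])[[1,0]]))
print('yaw',g('boltR','boltL')-90,g('backR','backL')-90,g('dFR','dFL')-90,g('dBR','dBL')-90,g('dFL','dBL'),g('dFR','dBR'))
for k,z in(('big',.0737),):print(onz(a,P[k][0][0]/4+189.6,P[k][0][1]/4+139.6,z),onz(b,P[k][1][0]/3+179.6,P[k][1][1]/3+114.6,z))
yaw=np.radians(-17)
E
```

```text
big [ 0.4727 -0.337   0.0731] 0.0001
a [ 0.5089 -0.2952  0.0752] 0.0008
b [ 0.5566 -0.2869  0.0757] 0.0001
boltL [ 0.6497 -0.3408  0.1265] 0.0004
boltR [ 0.6369 -0.4056  0.1274] 0.0001
rolR [ 0.5712 -0.3913  0.097 ] 0.0017
backL [ 0.7211 -0.2895  0.0984] 0.0006
backR [ 0.6949 -0.4277  0.0945] 0.0009
dBR [ 0.4407 -0.4213  0.0419] 0.0004
dFR [ 0.3634 -0.4058  0.0403] 0.0012
dFL [ 0.3907 -0.2757  0.041 ] 0.0014
dBL [ 0.4659 -0.2913  0.042 ] 0.0045
wallR [ 0.4981 -0.2114  0.3689] 0.217
yaw -11.231082826878179 -10.763297578241719 -11.856464038656327 -10.938492204768352 -11.699211459289502 -11.375314011651493
[ 0.47243748 -0.33662409  0.0737    ] [ 0.47270562 -0.33696568  0.0737    ]
```

play_rows(motion=[{"fingers": 1,"translation": [-0.5,-1.5,0],"roll": 2},{"fingers": 1,"translation": [-1.2,-4,0],"roll": 4},{"fingers": 1,"translation": [-2.1,-7,0],"roll": 7},{"fingers": 1,"translation": [-3.1,-10,0],"roll": 10},{"fingers": 1,"translation": [-4,-13,0],"roll": 13},{"fingers": 1,"translation": [-4.9,-16,0],"roll": 16},{"fingers": 1,"translation": [-5.9,-19,0],"roll": 19},{"fingers": 1,"translation": [-6.8,-22,0],"roll": 21},{"fingers": 1,"translation": [-7.7,-25,0],"roll": 22.5},{"fingers": 1,"translation": [-8.6,-28,0],"roll": 23.5},{"fingers": 1,"translation": [-9.3,-30,0],"roll": 24.3},{"fingers": 1,"translation": [-9.6,-31,0],"roll": 24.3},{"fingers": 1,"translation": [-9.7,-31.3,0],"roll": 24.3},{"fingers": 1,"translation": [-9.7,-31.3,0],"roll": 24.3},{"fingers": 1,"translation": [-9.7,-31.3,0],"roll": 24.3}])

```text
clock: 1.35
eef_pos: [0.395, -0.3223, 0.2451]
tool_rot: [-0.634, 0.773, 0.0, -0.0]
ft_force: [-0.9, -0.6, 0.5]
grip_width: 0.0
```

```bash
cat >> h.py <<'E'
yaw=np.radians(-11.3);e=np.array([np.cos(yaw),np.sin(yaw)]);l=np.array([-e[1],e[0]]);big0=np.array([.4726,-.3368]);O=big0-.018*e
def rk(p): d=np.asarray(p)[:2]-O; return np.array([d@e,d@l,np.asarray(p)[2]-.0045])
def st():
    o=bot.get_obs();x,y,z,w=o['tool_rot'];f=o['ft_force']
    print('t',o['clock'],'eef',o['eef_pos'].round(4),'rack',rk(o['eef_pos']).round(4),'tooly',np.degrees(np.arctan2(1-2*(x*x+z*z),2*(x*y-w*z))).round(2),'F e,l,z',(f[:2]@e).round(2),(f[:2]@l).round(2),f[2].round(2),'q',o['joint_pos'].round(2),'gw',round(o['grip_width'],4))
E
python3 - <<'E'
from h import *
st();snap('wrist','w1');snap('top','t1')
E
```

```text
t 1.35 eef [ 0.395  -0.3223  0.2451] rack [-0.0609 -0.001   0.2406] tooly 168.72 F e,l,z -0.76 -0.77 0.45 q [-0.68  0.26  0.03  1.34 -0.    2.65] gw 0.0
```

View pics/w1.png

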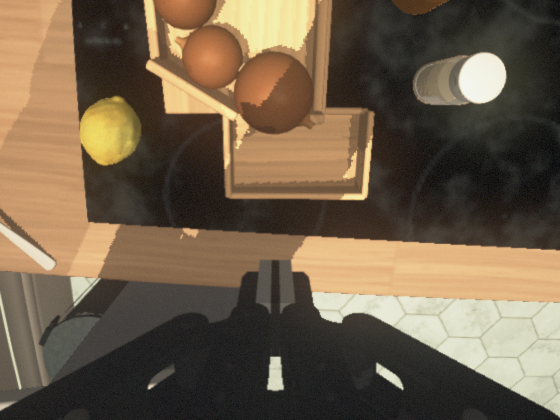

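The wrist view shows the shut fingers (column 275) in line with the big onion (274,92). The dish and outlet are clear, so I'll descend.

play_rows(motion=[{"fingers": 1,"translation": [0,0,1],"roll": 0},{"fingers": 1,"translation": [0,0,3],"roll": 0},{"fingers": 1,"translation": [0,0,5.5],"roll": 0},{"fingers": 1,"translation": [0,0,8],"roll": 0},{"fingers": 1,"translation": [0,0,10.5],"roll": 0},{"fingers": 1,"translation": [0,0,13],"roll": 0},{"fingers": 1,"translation": [0,0,15],"roll": 0},{"fingers": 1,"translation": [0,0,16.3],"roll": 0},{"fingers": 1,"translation": [0,0,16.7],"roll": 0},{"fingers": 1,"translation": [0,0,16.7],"roll": 0},{"fingers": 1,"translation": [0,0,16.7],"roll": 0},{"fingers": 1,"translation": [0,0,16.7],"roll": 0}])

```text
clock: 2.45
eef_pos: [0.3964, -0.3227, 0.0794]
tool_rot: [-0.634, 0.773, -0.001, 0.0]
ft_force: [0.5, 0.3, -0.3]
grip_width: -0.0
```

```bash
python3 - <<'E'
from h import *
st();w=load('w1');print(rk(onz(w,274,92,.0737)))
c=snap('wrist','w2');cv2.imwrite('pics/w2.png',c['pixels'][:,:,::-1])
E
```

```text
t 2.45 eef [ 0.3964 -0.3227  0.0794] rack [-0.0594 -0.0011  0.0749] tooly 168.72 F e,l,z 0.47 0.38 -0.33 q [-0.68  0.4  -0.24  0.93  0.    2.66] gw -0.0
[ 1.98764951e-02 -8.72620846e-05  6.92000000e-02]
```

View pics/w2.png

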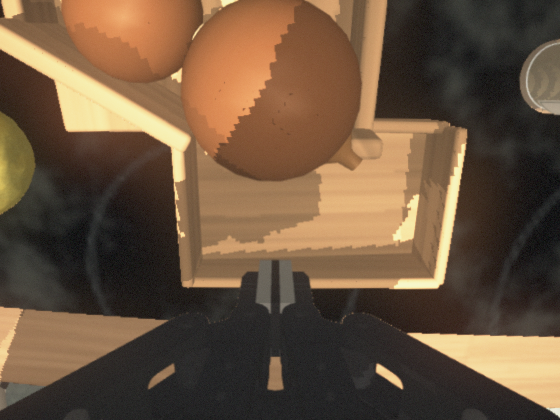

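play_rows(motion=[{"fingers": 1,"translation": [0,-0.4,0],"roll": 0},{"fingers": 1,"translation": [0,-1.0,0],"roll": 0},{"fingers": 1,"translation": [0,-1.6,0],"roll": 0},{"fingers": 1,"translation": [0,-2.1,0],"roll": 0},{"fingers": 1,"translation": [0,-2.5,0],"roll": 0},{"fingers": 1,"translation": [0,-2.7,0],"roll": 0},{"fingers": 1,"translation": [0,-2.8,0],"roll": 0},{"fingers": 1,"translation": [0,-2.9,0],"roll": 0},{"fingers": 1,"translation": [0,-3.0,0],"roll": 0},{"fingers": 1,"translation": [0,-3.1,0],"roll": 0},{"fingers": 1,"translation": [0,-3.2,0],"roll": 0},{"fingers": 1,"translation": [0,-3.3,0],"roll": 0},{"fingers": 1,"translation": [0,-3.4,0],"roll": 0},{"fingers": 1,"translation": [0,-3.5,0],"roll": 0},{"fingers": 1,"translation": [0,-3.6,0],"roll": 0},{"fingers": 1,"translation": [0,-3.7,0],"roll": 0},{"fingers": 1,"translation": [0,-3.8,0],"roll": 0},{"fingers": 1,"translation": [0,-3.9,0],"roll": 0},{"fingers": 1,"translation": [0,-4.0,0],"roll": 0},{"fingers": 1,"translation": [0,-4.1,0],"roll": 0}])

```text
clock: 4.17
eef_pos: [0.4362, -0.3299, 0.0783]
tool_rot: [-0.634, 0.773, 0.0, -0.0]
ft_force: [-0.5, 0.6, 1.4]
grip_width: 0.0001
```

```bash
python3 -c "
from h import *
st()"
```

```text
t 4.1667 eef [ 0.4362 -0.3299  0.0783] rack [-0.019  -0.0004  0.0738] tooly 168.75 F e,l,z -0.58 0.49 1.39 q [-0.65  0.46 -0.14  0.97 -0.    2.69] gw 0.0001
```

play_rows(motion=[{"fingers": 1,"translation": [0,-0.15,-0.02],"roll": 0},{"fingers": 1,"translation": [0,-0.35,-0.05],"roll": 0},{"fingers": 1,"translation": [0,-0.6,-0.09],"roll": 0},{"fingers": 1,"translation": [0,-0.85,-0.13],"roll": 0},{"fingers": 1,"translation": [0,-1.1,-0.17],"roll": 0},{"fingers": 1,"translation": [0,-1.35,-0.21],"roll": 0},{"fingers": 1,"translation": [0,-1.6,-0.25],"roll": 0},{"fingers": 1,"translation": [0,-1.85,-0.29],"roll": 0},{"fingers": 1,"translation": [0,-2.1,-0.33],"roll": 0},{"fingers": 1,"translation": [0,-2.35,-0.37],"roll": 0},{"fingers": 1,"translation": [0,-2.6,-0.41],"roll": 0},{"fingers": 1,"translation": [0,-2.85,-0.45],"roll": 0},{"fingers": 1,"translation": [0,-3.1,-0.49],"roll": 0},{"fingers": 1,"translation": [0,-3.35,-0.53],"roll": 0},{"fingers": 1,"translation": [0,-3.6,-0.57],"roll": 0},{"fingers": 1,"translation": [0,-3.85,-0.61],"roll": 0},{"fingers": 1,"translation": [0,-4.1,-0.65],"roll": 0},{"fingers": 1,"translation": [0,-4.3,-0.68],"roll": 0},{"fingers": 1,"translation": [0,-4.45,-0.7],"roll": 0},{"fingers": 1,"translation": [0,-4.5,-0.71],"roll": 0}])

```text
clock: 5.83
eef_pos: [0.4806, -0.3388, 0.0854]
tool_rot: [-0.634, 0.773, -0.0, 0.0]
ft_force: [-0.1, 0.6, 0.0]
grip_width: 0.0002
```

```bash
python3 - <<'E'
from h import *
st();a=snap('scene','s3');b=snap('top','t3')
x=cv2.resize(a['pixels'][130:290,190:390,::-1],(400,320),interpolation=2);y=cv2.resize(b['pixels'][115:305,180:370,::-1],(400,400),interpolation=2)
cv2.imwrite('pics/c3.png',np.hstack([np.pad(x,((0,80),(0,0),(0,0))),y]))
E
```

```text
t 5.8333 eef [ 0.4806 -0.3388  0.0854] rack [ 0.0263 -0.0003  0.0809] tooly 168.76 F e,l,z -0.23 0.55 0.03 q [-0.61  0.52 -0.01  1.04  0.    2.72] gw 0.0002
```

View pics/c3.png

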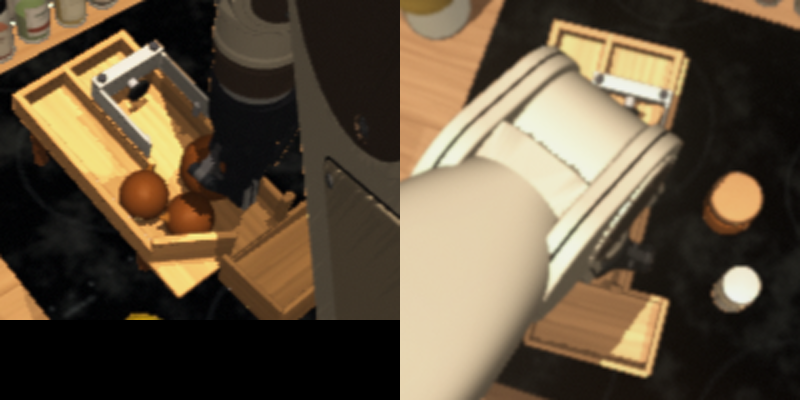

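play_rows(motion=[{"fingers": 1,"translation": [0,-0.1,-0.02],"roll": 0},{"fingers": 1,"translation": [0,-0.25,-0.04],"roll": 0},{"fingers": 1,"translation": [0,-0.45,-0.07],"roll": 0},{"fingers": 1,"translation": [0,-0.65,-0.1],"roll": 0},{"fingers": 1,"translation": [0,-0.85,-0.13],"roll": 0},{"fingers": 1,"translation": [0,-1.05,-0.17],"roll": 0},{"fingers": 1,"translation": [0,-1.25,-0.2],"roll": 0},{"fingers": 1,"translation": [0,-1.45,-0.23],"roll": 0},{"fingers": 1,"translation": [0,-1.65,-0.26],"roll": 0},{"fingers": 1,"translation": [0,-1.85,-0.29],"roll": 0},{"fingers": 1,"translation": [0,-2.05,-0.32],"roll": 0},{"fingers": 1,"translation": [0,-2.25,-0.36],"roll": 0},{"fingers": 1,"translation": [0,-2.45,-0.39],"roll": 0},{"fingers": 1,"translation": [0,-2.65,-0.42],"roll": 0},{"fingers": 1,"translation": [0,-2.8,-0.44],"roll": 0},{"fingers": 1,"translation": [0,-2.9,-0.46],"roll": 0},{"fingers": 1,"translation": [0,-3.0,-0.47],"roll": 0},{"fingers": 1,"translation": [0,-3.1,-0.49],"roll": 0}])

```text
clock: 7.43
eef_pos: [0.5107, -0.3447, 0.0903]
tool_rot: [-0.634, 0.773, 0.0, -0.0]
ft_force: [-0.5, 0.6, -0.3]
grip_width: 0.0001
```

```bash
python3 -c "
from h import *
st();snap('wrist','w4')"
```

```text
t 7.4333 eef [ 0.5107 -0.3447  0.0903] rack [ 0.0569 -0.0003  0.0858] tooly 168.75 F e,l,z -0.64 0.53 -0.26 q [-0.59  0.57  0.09  1.09 -0.    2.74] gw 0.0001
```

View pics/w4.png

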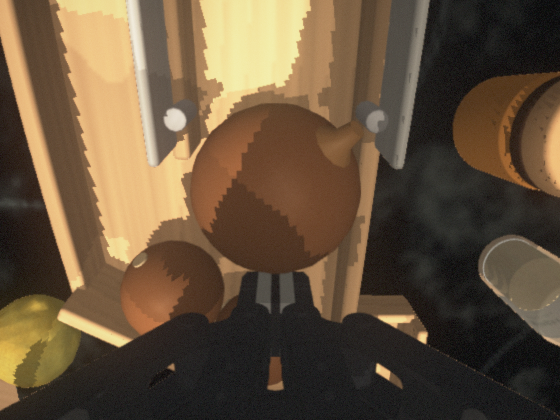

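The wrist view shows the big onion at (275,187) against the fingers. The roller tops are at (176,119) and (376,120), about 25 mm ahead, and one small onion at (172,288) is coming out behind. I'll continue gently.

play_rows(motion=[{"fingers": 1,"translation": [0,-0.1,-0.02],"roll": 0},{"fingers": 1,"translation": [0,-0.2,-0.03],"roll": 0},{"fingers": 1,"translation": [0,-0.3,-0.05],"roll": 0},{"fingers": 1,"translation": [0,-0.4,-0.06],"roll": 0},{"fingers": 1,"translation": [0,-0.5,-0.08],"roll": 0},{"fingers": 1,"translation": [0,-0.6,-0.1],"roll": 0},{"fingers": 1,"translation": [0,-0.7,-0.11],"roll": 0},{"fingers": 1,"translation": [0,-0.8,-0.13],"roll": 0},{"fingers": 1,"translation": [0,-0.9,-0.14],"roll": 0},{"fingers": 1,"translation": [0,-1.0,-0.16],"roll": 0},{"fingers": 1,"translation": [0,-1.1,-0.17],"roll": 0},{"fingers": 1,"translation": [0,-1.2,-0.19],"roll": 0},{"fingers": 1,"translation": [0,-1.3,-0.21],"roll": 0},{"fingers": 1,"translation": [0,-1.4,-0.22],"roll": 0},{"fingers": 1,"translation": [0,-1.5,-0.24],"roll": 0},{"fingers": 1,"translation": [0,-1.6,-0.25],"roll": 0},{"fingers": 1,"translation": [0,-1.7,-0.27],"roll": 0},{"fingers": 1,"translation": [0,-1.8,-0.28],"roll": 0}])

```text
clock: 8.98
eef_pos: [0.5263, -0.3477, 0.0925]
tool_rot: [-0.634, 0.773, 0.002, -0.001]
ft_force: [-5.4, 1.6, 1.9]
grip_width: 0.0001
```

```bash
python3 -c "
from h import *
st()"
```

```text
t 8.9833 eef [ 0.5263 -0.3477  0.0925] rack [ 0.0728 -0.0002  0.088 ] tooly 168.72 F e,l,z -5.63 0.52 1.94 q [-0.58  0.6   0.14  1.12 -0.    2.76] gw 0.0001
```

play_rows(motion=[{"fingers": 1,"translation": [0,-0.07,-0.01],"roll": 0},{"fingers": 1,"translation": [0,-0.14,-0.02],"roll": 0},{"fingers": 1,"translation": [0,-0.21,-0.03],"roll": 0},{"fingers": 1,"translation": [0,-0.28,-0.04],"roll": 0},{"fingers": 1,"translation": [0,-0.35,-0.06],"roll": 0},{"fingers": 1,"translation": [0,-0.42,-0.07],"roll": 0},{"fingers": 1,"translation": [0,-0.49,-0.08],"roll": 0},{"fingers": 1,"translation": [0,-0.56,-0.09],"roll": 0},{"fingers": 1,"translation": [0,-0.63,-0.1],"roll": 0},{"fingers": 1,"translation": [0,-0.7,-0.11],"roll": 0},{"fingers": 1,"translation": [0,-0.77,-0.12],"roll": 0},{"fingers": 1,"translation": [0,-0.84,-0.13],"roll": 0}])

```text
clock: 9.98
eef_pos: [0.5347, -0.3494, 0.0938]
tool_rot: [-0.634, 0.773, 0.002, -0.001]
ft_force: [-5.1, 0.8, 1.0]
grip_width: -0.0
```

```bash
python3 -c "
from h import *
st()"
```

```text
t 9.9833 eef [ 0.5347 -0.3494  0.0938] rack [ 0.0814 -0.0002  0.0893] tooly 168.72 F e,l,z -5.17 -0.18 1.01 q [-0.58  0.61  0.17  1.13 -0.    2.76] gw -0.0
```

play_rows(motion=[{"fingers": 1,"translation": [0,-0.07,-0.01],"roll": 0},{"fingers": 1,"translation": [0,-0.14,-0.02],"roll": 0},{"fingers": 1,"translation": [0,-0.21,-0.03],"roll": 0},{"fingers": 1,"translation": [0,-0.28,-0.04],"roll": 0},{"fingers": 1,"translation": [0,-0.35,-0.06],"roll": 0},{"fingers": 1,"translation": [0,-0.42,-0.07],"roll": 0},{"fingers": 1,"translation": [0,-0.49,-0.08],"roll": 0},{"fingers": 1,"translation": [0,-0.56,-0.09],"roll": 0},{"fingers": 1,"translation": [0,-0.63,-0.1],"roll": 0},{"fingers": 1,"translation": [0,-0.7,-0.11],"roll": 0},{"fingers": 1,"translation": [0,-0.77,-0.12],"roll": 0},{"fingers": 1,"translation": [0,-0.84,-0.13],"roll": 0}])

```text
clock: 10.98
eef_pos: [0.5452, -0.3516, 0.0959]
tool_rot: [-0.634, 0.773, -0.0, 0.0]
ft_force: [-3.6, 0.3, 1.4]
grip_width: 0.0001
```

```bash
python3 -c "
from h import *
st();snap('wrist','w5')"
```

```text
t 10.9833 eef [ 0.5452 -0.3516  0.0959] rack [ 0.0921 -0.0003  0.0914] tooly 168.76 F e,l,z -3.63 -0.38 1.44 q [-0.57  0.62  0.2   1.15  0.    2.76] gw 0.0001
```

View pics/w5.png

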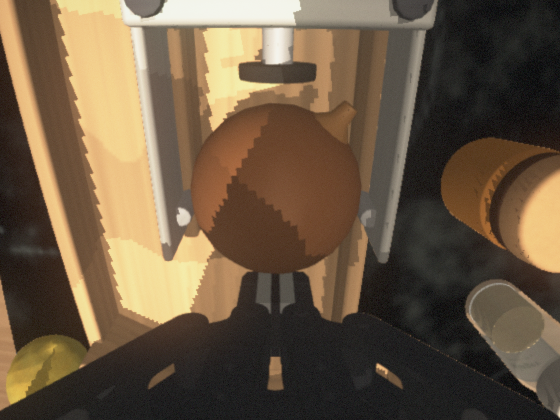

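The wrist view shows the onion's middle (275,187) now past the rollers (row 216). The buffer face (row 72) is still some millimetres ahead of the onion's top (row 104).

play_rows(motion=[{"fingers": 1,"translation": [0,-0.06,-0.01],"roll": 0},{"fingers": 1,"translation": [0,-0.12,-0.02],"roll": 0},{"fingers": 1,"translation": [0,-0.18,-0.03],"roll": 0},{"fingers": 1,"translation": [0,-0.24,-0.04],"roll": 0},{"fingers": 1,"translation": [0,-0.3,-0.05],"roll": 0},{"fingers": 1,"translation": [0,-0.36,-0.06],"roll": 0},{"fingers": 1,"translation": [0,-0.36,-0.06],"roll": 0},{"fingers": 1,"translation": [0,-0.36,-0.06],"roll": 0}])

```text
clock: 11.7
eef_pos: [0.5489, -0.3523, 0.0964]
tool_rot: [-0.634, 0.773, -0.0, 0.0]
ft_force: [-0.7, 0.3, 0.9]
grip_width: -0.0
```

```bash
python3 -c "
from h import *
st()"
```

```text
t 11.7 eef [ 0.5489 -0.3523  0.0964] rack [ 0.0958 -0.0003  0.0919] tooly 168.76 F e,l,z -0.78 0.16 0.92 q [-0.57  0.63  0.21  1.15  0.    2.77] gw -0.0
```

play_rows(motion=[{"fingers": 1,"translation": [0,-0.05,-0.01],"roll": 0},{"fingers": 1,"translation": [0,-0.1,-0.02],"roll": 0},{"fingers": 1,"translation": [0,-0.15,-0.03],"roll": 0},{"fingers": 1,"translation": [0,-0.2,-0.03],"roll": 0},{"fingers": 1,"translation": [0,-0.25,-0.04],"roll": 0},{"fingers": 1,"translation": [0,-0.3,-0.05],"roll": 0},{"fingers": 1,"translation": [0,-0.35,-0.06],"roll": 0},{"fingers": 1,"translation": [0,-0.35,-0.06],"roll": 0},{"fingers": 1,"translation": [0,-0.35,-0.06],"roll": 0}])

```text
clock: 12.45
eef_pos: [0.552, -0.353, 0.0969]
tool_rot: [-0.634, 0.773, -0.0, 0.0]
ft_force: [-1.8, -0.4, -0.1]
grip_width: 0.0001
```

```bash
python3 -c "
from h import *
st()"
```

```text
t 12.45 eef [ 0.552  -0.353   0.0969] rack [ 0.0991 -0.0003  0.0924] tooly 168.75 F e,l,z -1.65 -0.7 -0.07 q [-0.57  0.64  0.22  1.16  0.    2.77] gw 0.0001
```

Buffer contact is beginning, so I'll take small steps.

play_rows(motion=[{"fingers": 1,"translation": [0,-0.05,-0.01],"roll": 0},{"fingers": 1,"translation": [0,-0.1,-0.02],"roll": 0},{"fingers": 1,"translation": [0,-0.15,-0.03],"roll": 0},{"fingers": 1,"translation": [0,-0.2,-0.03],"roll": 0},{"fingers": 1,"translation": [0,-0.25,-0.04],"roll": 0},{"fingers": 1,"translation": [0,-0.25,-0.04],"roll": 0},{"fingers": 1,"translation": [0,-0.25,-0.04],"roll": 0}])

```text
clock: 13.03
eef_pos: [0.5536, -0.3533, 0.0972]
tool_rot: [-0.634, 0.773, 0.001, -0.0]
ft_force: [-3.7, 0.4, 2.2]
grip_width: -0.0001
```

```bash
python3 -c "
from h import *
st()"
```

```text
t 13.0333 eef [ 0.5536 -0.3533  0.0972] rack [ 0.1007 -0.0003  0.0927] tooly 168.74 F e,l,z -3.72 -0.32 2.16 q [-0.57  0.64  0.23  1.16 -0.    2.77] gw -0.0001
```

play_rows(motion=[{"fingers": 1,"translation": [0,-0.05,-0.01],"roll": 0},{"fingers": 1,"translation": [0,-0.1,-0.02],"roll": 0},{"fingers": 1,"translation": [0,-0.15,-0.03],"roll": 0},{"fingers": 1,"translation": [0,-0.2,-0.03],"roll": 0},{"fingers": 1,"translation": [0,-0.25,-0.04],"roll": 0},{"fingers": 1,"translation": [0,-0.25,-0.04],"roll": 0},{"fingers": 1,"translation": [0,-0.25,-0.04],"roll": 0}])

```text
clock: 13.62
eef_pos: [0.5549, -0.3535, 0.0973]
tool_rot: [-0.634, 0.773, 0.002, -0.001]
ft_force: [-7.0, 1.8, 2.9]
grip_width: 0.0
```

```bash
python3 -c "
from h import *
st()"
```

```text
t 13.6167 eef [ 0.5549 -0.3535  0.0973] rack [ 0.102  -0.0003  0.0928] tooly 168.72 F e,l,z -7.24 0.38 2.94 q [-0.57  0.64  0.24  1.17 -0.    2.77] gw 0.0
```

play_rows(motion=[{"fingers": 1,"translation": [0,-0.05,-0.01],"roll": 0},{"fingers": 1,"translation": [0,-0.1,-0.02],"roll": 0},{"fingers": 1,"translation": [0,-0.15,-0.03],"roll": 0},{"fingers": 1,"translation": [0,-0.2,-0.03],"roll": 0},{"fingers": 1,"translation": [0,-0.25,-0.04],"roll": 0},{"fingers": 1,"translation": [0,-0.3,-0.04],"roll": 0},{"fingers": 1,"translation": [0,-0.3,-0.04],"roll": 0},{"fingers": 1,"translation": [0,-0.3,-0.04],"roll": 0}])

```text
clock: 14.28
eef_pos: [0.5559, -0.3537, 0.0973]
tool_rot: [-0.634, 0.773, 0.003, -0.002]
ft_force: [-11.2, 2.6, 5.1]
grip_width: 0.0
```

```bash
python3 -c "
from h import *
st()"
```

```text
t 14.2833 eef [ 0.5559 -0.3537  0.0973] rack [ 0.103  -0.0002  0.0928] tooly 168.69 F e,l,z -11.51 0.4 5.13 q [-0.57  0.65  0.25  1.18 -0.    2.77] gw 0.0
```

play_rows(motion=[{"fingers": 1,"translation": [0,-0.02,0],"roll": 0},{"fingers": 1,"translation": [0,-0.02,0],"roll": 0},{"fingers": 1,"translation": [0,-0.02,0],"roll": 0},{"fingers": 1,"translation": [0,-0.02,0],"roll": 0},{"fingers": 1,"translation": [0,-0.02,0],"roll": 0},{"fingers": 1,"translation": [0,-0.02,0],"roll": 0}])

```text
clock: 14.78
eef_pos: [0.5559, -0.3537, 0.0973]
tool_rot: [-0.634, 0.773, 0.003, -0.002]
ft_force: [-12.2, 2.4, 5.1]
grip_width: 0.0002
```

```bash
python3 -c "
from h import *
st()"
```

```text
t 14.7833 eef [ 0.5559 -0.3537  0.0973] rack [ 0.103  -0.0002  0.0928] tooly 168.69 F e,l,z -12.47 -0.04 5.09 q [-0.57  0.65  0.25  1.18 -0.    2.77] gw 0.0002
```

play_rows(motion=[{"fingers": 1,"translation": [0,0.1,0.01],"roll": 0},{"fingers": 1,"translation": [0,0.2,0.03],"roll": 0},{"fingers": 1,"translation": [0,0.35,0.05],"roll": 0},{"fingers": 1,"translation": [0,0.5,0.07],"roll": 0},{"fingers": 1,"translation": [0,0.65,0.1],"roll": 0},{"fingers": 1,"translation": [0,0.8,0.12],"roll": 0},{"fingers": 1,"translation": [0,0.95,0.14],"roll": 0},{"fingers": 1,"translation": [0,1.1,0.17],"roll": 0},{"fingers": 1,"translation": [0,1.25,0.19],"roll": 0},{"fingers": 1,"translation": [0,1.4,0.22],"roll": 0},{"fingers": 1,"translation": [0,1.55,0.24],"roll": 0},{"fingers": 1,"translation": [0,1.7,0.26],"roll": 0},{"fingers": 1,"translation": [0,1.85,0.28],"roll": 0},{"fingers": 1,"translation": [0,2.0,0.3],"roll": 0},{"fingers": 1,"translation": [0,2.2,0.32],"roll": 0},{"fingers": 1,"translation": [0,2.4,0.34],"roll": 0},{"fingers": 1,"translation": [0,2.6,0.36],"roll": 0},{"fingers": 1,"translation": [0,2.8,0.38],"roll": 0},{"fingers": 1,"translation": [0,3.0,0.4],"roll": 0},{"fingers": 1,"translation": [0,3.0,0.4],"roll": 0}])

```text
clock: 16.45
eef_pos: [0.5299, -0.3485, 0.0941]
tool_rot: [-0.634, 0.773, 0.0, -0.0]
ft_force: [0.4, 0.7, 0.4]
grip_width: -0.0002
```

```bash
python3 -c "
from h import *
st();snap('wrist','w6')"
```

```text
t 16.45 eef [ 0.5299 -0.3485  0.0941] rack [ 0.0765 -0.0003  0.0896] tooly 168.74 F e,l,z 0.21 0.8 0.43 q [-0.58  0.6   0.15  1.12 -0.    2.76] gw -0.0002
```

View pics/w6.png

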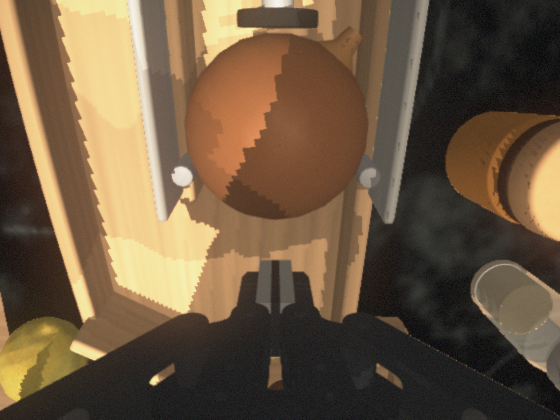

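The big onion (277,126) stays parked behind the rollers (rows 176) and the fingers are clear of it. I'll lift, then swing back towards the start.

play_rows(motion=[{"fingers": 1,"translation": [0,0,-1],"roll": 0},{"fingers": 1,"translation": [0,0,-3],"roll": 0},{"fingers": 1,"translation": [0,0,-6],"roll": 0},{"fingers": 1,"translation": [0,0,-9],"roll": 0},{"fingers": 1,"translation": [0,0,-12],"roll": 0},{"fingers": 1,"translation": [0,0,-14],"roll": 0},{"fingers": 1,"translation": [0,2,-15],"roll": 0},{"fingers": 1,"translation": [0,5,-15],"roll": 0},{"fingers": 1,"translation": [0,8,-15],"roll": 0},{"fingers": 1,"translation": [1,11,-15],"roll": 0},{"fingers": 1,"translation": [2,14,-15],"roll": 0},{"fingers": 1,"translation": [4,17,-15],"roll": 0},{"fingers": 1,"translation": [6,20,-15],"roll": 0},{"fingers": 1,"translation": [8,23,-15],"roll": 0},{"fingers": 1,"translation": [10,25,-15],"roll": 0},{"fingers": 1,"translation": [11,26,-15],"roll": 0},{"fingers": 1,"translation": [11,26,-15],"roll": 0},{"fingers": 1,"translation": [11,26,-15],"roll": 0}])

```text
clock: 18.0
eef_pos: [0.2536, -0.4063, 0.245]
tool_rot: [-0.634, 0.774, -0.001, 0.0]
ft_force: [1.0, 1.2, -0.9]
grip_width: -0.0002
```

```bash
python3 - <<'E'
from h import *
st();a=snap('scene','s7');b=snap('top','t7')
x=cv2.resize(a['pixels'][130:320,190:390,::-1],(400,380),interpolation=2);y=cv2.resize(b['pixels'][115:305,180:370,::-1],(400,400),interpolation=2)
cv2.imwrite('pics/c7.png',np.hstack([np.pad(x,((0,20),(0,0),(0,0))),y]))
E
```

```text
t 18.0 eef [ 0.2536 -0.4063  0.245 ] rack [-0.1831 -0.111   0.2405] tooly 168.64 F e,l,z 0.71 1.4 -0.89 q [-1.01  0.2  -0.05  1.32  0.    2.33] gw -0.0002
```

View pics/c7.png

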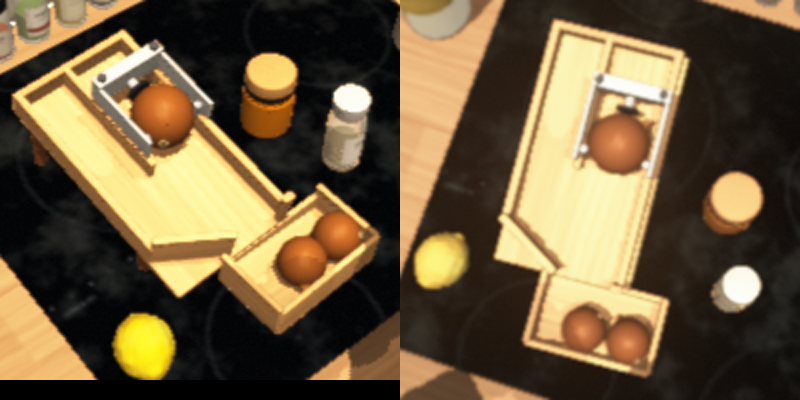

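Both small onions are in the dish, at (302,261) and (338,236) in the scene half. The big one is parked and the jars and lemon look unmoved. I'll check the numbers and that everything is at rest, then hand in.

```bash
python3 - <<'E'
from h import *
a=load('s7');b=load('t7')
for n,s,t in(('big',(163,113),(619,143)),('a',(338,236),(629,341)),('b',(302,261),(584,329))):
    p,e_=two(a,(s[0]/2+189.7,s[1]/2+129.7),b,((t[0]-400)*.475+179.7,t[1]*.475+114.7));print(n,rk(p).round(4),round(e_,4))
for i in range(9): c=bot.camera('top')
d=np.abs(c['pixels'].astype(int)-b['pixels'])[115:305,180:370].max();print('motion diff',d)
d0=np.abs(c['pixels'].astype(int)-load('t0')['pixels']).max(2)
for n,(x0,y0,x1,y1) in dict(honey=(322,192,356,230),spice=(326,238,356,266),lemon=(183,222,216,256)).items():print(n,(d0[y0:y1,x0:x1]>60).sum())
st();print(bot.job_done())
E
```

```text
big [ 0.1409 -0.0021  0.0912] 0.0001
a [-0.0477 -0.0612  0.0316] 0.0007
b [-0.0469 -0.0126  0.036 ] 0.0006
motion diff 32
honey 0
spice 0
lemon 0
t 18.55 eef [ 0.2542 -0.4056  0.244 ] rack [-0.1826 -0.1103  0.2395] tooly 168.79 F e,l,z 0.2 0.88 -0.46 q [-1.01  0.2  -0.05  1.32 -0.    2.33] gw -0.0001
the job is handed in; nothing more can be done
None
```

The big onion is parked in the catch, both small onions are in the dish, and I handed the job in at 18.6 s of the 58 s limit. No verdict comes back on hand-in.

**What I did:** I pushed the big onion up the lane with the shut fingers, with no squeezing or lifting. I took it through the rollers, where the readings peaked at about 5.6 N. I then pressed it on the buffer for about 0.5 s and backed off slowly.

**Press force:** It read 11.5 to 12.5 N along the lane, or 12.6 to 13.5 N in all with the vertical part. I only read the force at the end of each move, so peaks in between are not confirmed, though I moved in small steps.

**Last checks:**

| Check | Result |
|---|---|
| Big onion | x 0.141, y -0.002 (needs x above 0.097, y within 0.010) |
| First small onion in the dish | x -0.048, y -0.061, z 0.032 |
| Second small onion in the dish | x -0.047, y -0.013, z 0.036 |
| Jars and lemon | no change from the first picture |
| Robot | clear of everything |

Positions are in metres in the rack's frame.

**Rest check:** Two top pictures 0.5 s apart differed by at most 32 grey levels at any pixel. I took that as noise or shadow from the arm rather than onion movement, but did not check it further. No other check failed or disagreed.

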